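# Preload a load cell in the screw press

## Robot

A 6-joint arm with a two-finger parallel gripper is mounted at the origin on a cart in front of the work surface, level with it; the furniture and walls round the work are solid. World frame = base frame: x ahead of the robot, y to its left, z up, the work surface at z = 0. Lengths are in m, angles in rad, forces in N, time in s.
With the tool pointing down it reaches from about 0.375 to 0.9 m from the base axis. Payload 3.1 kg.
Tool frame: the origin (TCP) lies between the finger pads; the fingertips stand 25 mm ahead of it and the grasp point (between the pads) lies 6 mm ahead of it; y points along the fingers, x is the direction in which the jaws open and shut, and the axes are right-handed (so a half turn about y gives the same grasp; the last joint's range is limited). The gripper opens to 87 mm and grips with 3 to 60 N. Pads are 19 mm wide; open, the fingers measure 117 mm over their backs; the gripper's body (75 mm by 190 mm) begins 51 mm behind the grasp point.
Start: joints at [1.145, 0.527, 1.433, -0, 1.181, -0.178], TCP at [0.153, 0.606, 0.248] pointing down, gripper open.
Joint ranges: [-3.08, 3.08], [-0.75, 2.2], [0.22, 2.44], [-1.43, 4.57], [0, 2.65], [-2.85, 2.85]. Speed limits (rad/s): [2.79, 2.79, 3.14, 3.14, 3.14, 3.14].

## Interface

Orientations are given as a unit quaternion [x, y, z, w].
In Python, from rig import robot gives the robot as it stands.
- The arm moves only by the tool carry_out, never from a script. Its argument "moves" is a list of rows, each a list of 7 numbers: the opening, from 0 (shut) to 1 (fully open), then the shift along the tool's x, y, z in cm, then the turn, a rotation vector about the tool's x, y, z in rad. In form: [[grip, x, y, z, rx, ry, rz], ...]. A call has 1 to 20 rows; each row is the pose to reach, as a shift and turn from the pose commanded when the call began, along the tool's axes at that moment; what a row does not reach only later rows make up. A row lasts 1/10 s, in which the tool goes at most 50 mm and 8.59 degrees, less where a joint would pass 70% of its speed; a pose out of reach is approached as far as the arm can. A call with a gripper value outside its range is refused whole. The fingers move at their own pace and stop on an object; "force" is the grip in N (left out, the last holds). Time passes only in rows, so rows that repeat a pose let the fingers close. It gives the time, the measured TCP pose, the force and the opening at its end, in the units of the state.
- robot.get_obs(): the state, without advancing time (a new reading comes with each control period).
- robot.camera(name): name is "scene" or "top" or "wrist"; returns the picture (420x560x3 uint8, red, green, blue); there is no depth.
- robot.camera_params(name): a dict with "fx", "fy", "cx", "cy" (pixels), "k1" (the pictures are not rectified: a ray, as slopes to the right and down, at radius r is drawn at 1 + k1 r^2 times it, then the intrinsics apply), "extrinsics" (4x4, takes a point from camera to world coordinates); the wrist camera has in their place "mount" (4x4, takes a point from camera to tool coordinates, whose origin is the TCP and whose axes are the tool frame's). Camera axes: x right, y down, z forward; pixel columns grow to the right and rows downward; lengths in m; the calibration is good to about 2 mm. A picture is of the moment at which its call begins: read the wrist's pose just before it. camera_params takes no time and is no camera call.
- robot.hand_in(): hands the job in, once; it reports no verdict.
The state is a dict: "time": time; "q": joint angles; "joint_velocities": joint speeds; "joint_torque": joint torques, N m; "position": TCP position; "tool_rot": TCP orientation; "ft_force": force on the tool from outside, world axes, zero at the start; "moment": the same for the moment, N m; "grip_width": finger opening in m.
Only numpy, scipy, OpenCV 4.12 (cv2) and the standard library are available. Lean on these libraries where they do the work, as an engineer would, in place of code of your own. Each camera call takes 0.05 s, during which the arm holds its last target.

## Task

Slide the press tray gently home so that the load cell stands under the screw, then wind the crank clockwise until the nose just meets the cell's button, and from there add a quarter of a turn and no more. Let go and leave the press wound down like that; leave the other things on the bench where they are.

Things in the scene. Friction and masses are not known exactly. Their poses are not given: they have to be found in the camera images.
- press: Grey screw press fixed to the bench: base 235 x 170 x 18 mm, two columns at y = +-69 mm, a cross-bridge 178 mm wide, top boss 160 mm above the bench. Origin on the vertical screw axis at bench level; x is the direction in which the tray is pushed home, z up. The tray runs between guide rails and sticks out on the -x side.
- tray (a joint): Travel of the sliding aluminium tray (80 mm wide, 200 mm long), m: 0 fully drawn out towards the robot side, 0.060 home against the rear stop, with the cell ring under the screw axis. Slides with about 3 N of friction, starts at 0 and stays where it is left.
- tray_grip (a point): Middle of the tray's upright black grip post, 16 mm in diameter with a 19 mm head, free-standing from 36 to 75 mm above the bench; this point is 55 mm above the bench, on the tray's centre line, 200 mm from the screw axis when the tray is out and 140 mm when home. Axes as the press's.
- crank (a joint): Angle of the crank on top of the press, rad: grows clockwise seen from above and drives the ram down 16 mm per turn. Starts between 0 and 2.4; the nose meets the cell 0.5 to 1.2 turns later. At angle c its arm points to (cos c, -sin c) in the press's x, y. The crank stays at its height and, by friction, where it is left, also under load.
- crank_grip (a point): Middle of the crank's upright black grip, a sleeve 16 mm in diameter that spins freely on its pin, so it can be held firmly while carried round; free from 177 to 223 mm above the bench, this point at 200 mm, 50 mm from the axis. Arm and hub lie below 180 mm. Turning takes about 7 N at the grip; within 20 degrees of contact it rises by 4 N, and to 13 N a quarter turn on.
- ram: Steel ram, 20 mm thick, under the bridge on the screw axis, with a sprung nose ending in a pad 22 mm across. Origin on the axis at its lower end, 104 mm above the bench at crank 0. The pad's face is 21 to 26 mm below the origin, differs each start, unreported. The nose yields above 80 N at 10 N/mm: about 115 N a quarter turn past contact; half a turn overloads the cell.
- load_cell: Round steel button load cell, 48 mm in diameter, 34 mm high, with a small load button in the middle of its top and a brass stub on its side, 0.2 to 0.33 kg, standing loose in the 53 mm ring on the tray (tray top 30 mm, so the button's top is 64 mm above the bench). Origin at the centre of its underside, z up.
- test_weight_2: Bystander: small plain calibration weight, 29 mm across, 49 mm high, standing beside the press. Origin at the underside.
- test_weight_3: Bystander: the smallest calibration weight, 23 mm across, 39 mm high, beside the press. Origin at the underside.
- staples_box: Bystander: small carton 36 x 62 x 21 mm lying right of the press. Origin at the underside.
- screwdriver: Bystander: screwdriver 197 mm long lying left of the press. Origin at the middle of its underside.
- tumbler: Bystander: black tumbler 74 mm across, 178 mm high, standing left of the press. Origin at the underside.
- calculator_2: Bystander: desk calculator 150 x 108 x 29 mm, right of the press. Origin at the underside.
Mind the look-alikes: they are no part of the job. Leave any red or turquoise look-alike of the load_cell alone.

How it is judged:
By the outcome, as a careful person would: the job done as asked, in the order asked, and still so for the second after the job is handed in, with the robot touching nothing.
It also fails if it takes over 72 s, if anything falls off the work surface, if the arm or the gripper's body presses on something with over 40 N, if the wrist force passes 120 N, or if a joint passes its speed limit or range.

## Working session

There is one attempt and no reset: what is moved stays moved. The work goes in short steps, Python scripts to look and compute and a tool call to move; the robot and the scene stay as the last step left them, time stands still between calls to the robot, and variables do not carry over. Pictures are saved under pics/ and viewed, and the job is handed in when it is done.

Besides the shell and the picture viewer there is one more tool, called as name([rows], argument=value, ...), one row to a line, values as JSON. carry_out: Moves the arm, as the interface text tells. Its arguments: {"type":"object","properties":{"moves":{"type":"array"},"force":{"type":"number"}},"required":["moves"]}

```bash
mkdir -p pics; ls
python3 - <<'E'
from rig import robot
import cv2,numpy as np
print(robot.get_obs())
for n in("scene","top","wrist"):
    cv2.imwrite(f"pics/{n}0.png",robot.camera(n)[:,:,::-1]); print(n,robot.camera_params(n))
E
```

```text
pics
{'time': 0.0, 'q': array([ 1.14548846e+00,  5.28459777e-01,  1.43390219e+00, -1.27281218e-05,
        1.18137100e+00, -1.78483445e-01]), 'joint_velocities': array([-4.20393125e-04,  1.66314182e-03, -1.34712052e-03,  1.37586550e-03,
       -2.88408485e-04,  6.95477147e-05]), 'joint_torque': array([ 1.44884612e-03, -4.40042710e+01, -1.76595515e+01,  6.35367818e-02,
        5.80114522e-02, -1.48620379e-04]), 'position': array([0.15238583, 0.60544351, 0.24657553]), 'tool_rot': array([ 0.55810087,  0.43398066, -0.43531674, -0.55738993]), 'ft_force': array([-0.58635158, -0.47208589, -0.50240843]), 'moment': array([ 0.03790586,  0.01474188, -0.02280866]), 'grip_width': 0.08726743219630795}
scene {'fx': 526.2624251805231, 'fy': 526.2624251805231, 'cx': 284.88218062336665, 'cy': 211.84421637230403, 'k1': 0.05452705535156687, 'extrinsics': array([[ 0.6796501 , -0.37398957,  0.63103688, -0.37811043],
       [-0.73350514, -0.3544502 ,  0.57994419, -0.83902561],
       [ 0.00677807, -0.85702792, -0.51522539,  0.88668575],
       [ 0.        ,  0.        ,  0.        ,  1.        ]])}
top {'f
[... 175 characters left out ...]
  0.08502806,  0.41869732],
       [-0.99980286,  0.00524717, -0.01914964, -0.02121032],
       [ 0.01863369, -0.08514261, -0.99619452,  1.52011457],
       [ 0.        ,  0.        ,  0.        ,  1.        ]])}
wrist {'fx': 321.56930307243454, 'fy': 321.56930307243454, 'cx': 276.4392667350987, 'cy': 212.4859069941798, 'k1': -0.01602348731059205, 'mount': array([[ 9.99999053e-01, -3.98908555e-04,  1.31705295e-03,
        -4.92052298e-04],
       [-1.37557072e-03, -2.62271793e-01,  9.64993064e-01,
        -1.36906304e-01],
       [-3.95181513e-05, -9.64993962e-01, -2.62272093e-01,
         7.11067288e-02],
       [ 0.00000000e+00,  0.00000000e+00,  0.00000000e+00,
         1.00000000e+00]])}
```

View pics/scene0.png

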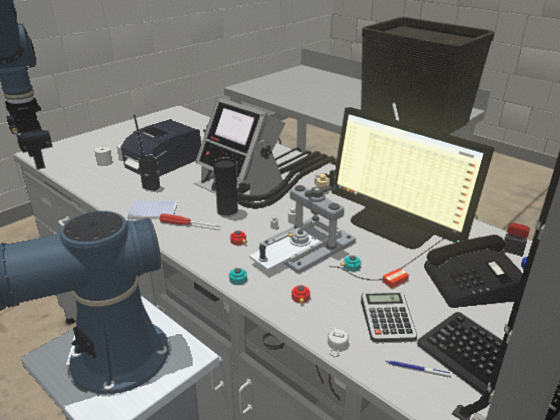

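View pics/top0.png

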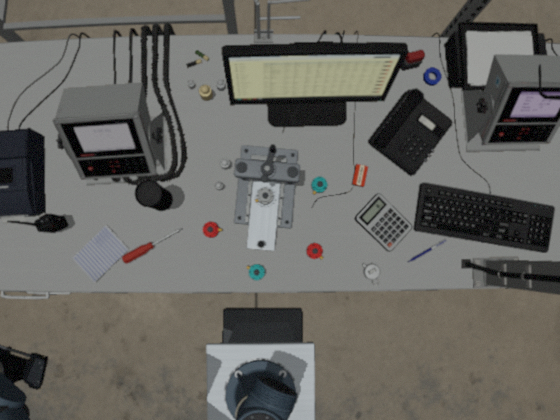

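View pics/wrist0.png

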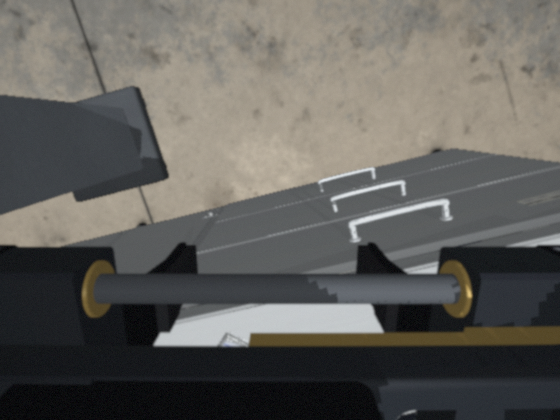

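Run:
```python
import cv2
t=cv2.imread("pics/top0.png");cv2.imwrite("pics/topc.png",cv2.resize(t[135:285,195:335],None,fx=5,fy=4*1.0,interpolation=cv2.INTER_CUBIC)[:600])
cv2.imwrite("pics/topc.png",cv2.resize(t[135:285,190:340],(600,600),interpolation=cv2.INTER_CUBIC))
s=cv2.imread("pics/scene0.png")
cv2.imwrite("pics/scenec.png",cv2.resize(s[165:315,220:420],(800,600),interpolation=cv2.INTER_CUBIC))
```

```text
(no output)
```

View pics/topc.png

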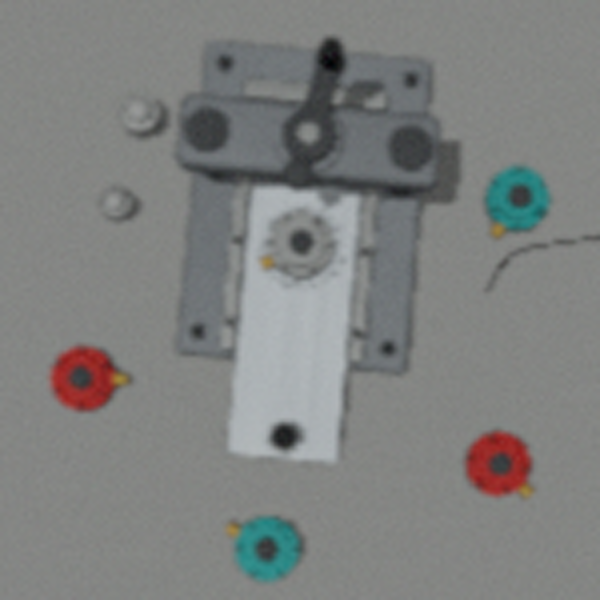

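View pics/scenec.png

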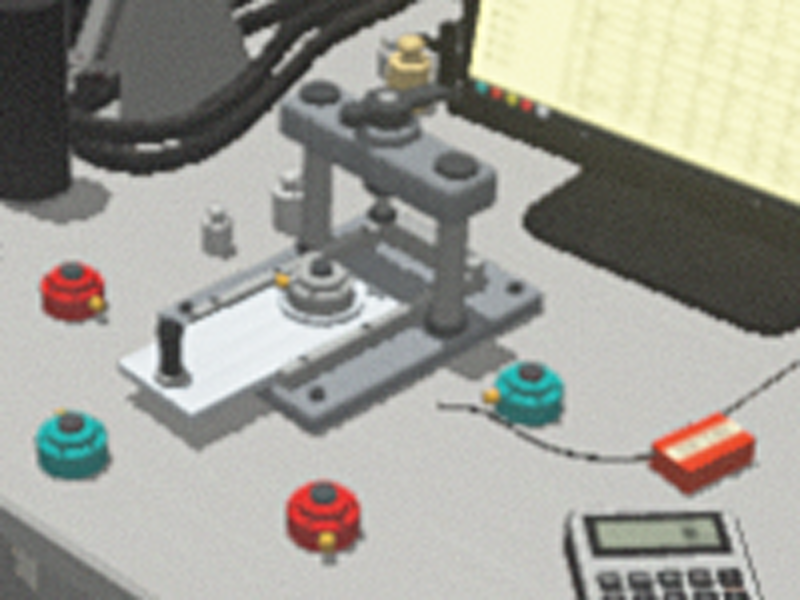

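```bash
cat > h.py <<'E'
import numpy as np, cv2
from rig import robot
from scipy.spatial.transform import Rotation as R
def cam(n,T=None):
    p=robot.camera_params(n); K=np.array([[p['fx'],0,p['cx']],[0,p['fy'],p['cy']],[0,0,1]])
    E=p['extrinsics'] if n!='wrist' else T@p['mount']
    return K,np.array([p['k1'],0,0,0]),E
def tool():
    o=robot.get_obs();T=np.eye(4);T[:3,:3]=R.from_quat(o['tool_rot']).as_matrix();T[:3,3]=o['position'];return T
def ray(n,px,T=None):
    K,d,E=cam(n,T); u=cv2.undistortPoints(np.array(px,float).reshape(-1,1,2),K,d,None,None).reshape(-1,2)
    D=np.c_[u,np.ones(len(u))]@E[:3,:3].T; return E[:3,3],D
def onz(n,px,z,T=None):
    o,D=ray(n,px,T); s=(z-o[2])/D[:,2]; return o+D*s[:,None]
def proj(n,X,T=None):
    K,d,E=cam(n,T); Ei=np.linalg.inv(E); return cv2.projectPoints(np.array(X,float).reshape(-1,3),cv2.Rodrigues(Ei[:3,:3])[0],Ei[:3,3],K,d)[0].reshape(-1,2)
E
python3 - <<'E'
from h import *
def c(a): return np.array(a,float)/4+[190,135]-.375*0
np.set_printoptions(precision=4,suppress=True)
b=onz("top",c([(205,40),(432,62),(407,373),(178,352)]),.018);print(b,b.mean(0))
b=onz("top",c([(225,63),(411,79),(388,348),(197,331)]),.02);print(b,b.mean(0))
print("yaw",[np.degrees(np.arctan2(*(b[i]-b[j])[[1,0]])) for i,j in((0,3),(1,2))])
print("post",onz("top",c([(285,435)]),.075))
print("hub",onz("top",c([(309,132)]),.17))
print("cell",onz("top",c([(301,241)]),.064))
cc=onz("top",c([(206,129),(410,147)]),.15);print("cols",cc,cc.mean(0),np.degrees(np.arctan2(*(cc[0]-cc[1])[[1,0]]))-90)
print("grip",onz("top",c([(331,48)]),.225))
E
```

```text
[[ 0.7375  0.0519  0.018 ]
 [ 0.7202 -0.1172  0.018 ]
 [ 0.4886 -0.0963  0.018 ]
 [ 0.505   0.0717  0.018 ]] [ 0.6128 -0.0225  0.018 ]
[[ 0.7196  0.0369  0.02  ]
 [ 0.707  -0.1013  0.02  ]
 [ 0.507  -0.0824  0.02  ]
 [ 0.5202  0.0576  0.02  ]] [ 0.6134 -0.0223  0.02  ]
yaw [np.float64(-5.944605536529108), np.float64(-5.3974358768902135)]
post [[ 0.4428 -0.0071  0.075 ]]
hub [[ 0.6425 -0.0249  0.17  ]]
cell [[ 0.5813 -0.019   0.064 ]]
cols [[ 0.6482  0.0447  0.15  ]
 [ 0.6353 -0.0932  0.15  ]] [ 0.6418 -0.0242  0.15  ] -5.344980276546096
grip [[ 0.688  -0.0391  0.225 ]]
```

Run:
```python
from h import *
np.set_printoptions(precision=4,suppress=True)
T=tool();print(T)
print("monitor bottom/top edges",onz("top",[(228,104),(390,97),(225,46),(404,44)],.1),onz("top",[(228,104),(390,97),(225,46),(404,44)],.35))
# target: y down, x along press y? options
yaw=np.radians(-5.4)
px=np.array([np.cos(yaw),np.sin(yaw),0]);py=np.array([-np.sin(yaw),np.cos(yaw),0]);dn=np.array([0,0,-1.])
for s in(1,-1):
    x=s*py; z=np.cross(x,dn); Rt=np.c_[x,dn,z]
    rv=R.from_matrix(T[:3,:3].T@Rt).as_rotvec(); print(s,"toolz",z,"rotvec",rv)
    for g in [(0.443,-0.0065,0.20)]:
        print("shift cm",100*T[:3,:3].T@(np.array(g)-T[:3,3]))
```

```text
[[ 0.2443 -0.0007 -0.9697  0.1524]
 [ 0.9697 -0.0015  0.2443  0.6056]
 [-0.0016 -1.      0.0003  0.2468]
 [ 0.      0.      0.      1.    ]]
monitor bottom/top edges [[ 0.8396  0.0859  0.1   ]
 [ 0.8618 -0.3807  0.1   ]
 [ 1.0146  0.0961  0.1   ]
 [ 1.0257 -0.4303  0.1   ]] [[ 0.7655  0.067   0.35  ]
 [ 0.7838 -0.3174  0.35  ]
 [ 0.9097  0.0754  0.35  ]
 [ 0.9188 -0.3583  0.35  ]]
1 toolz [-0.9956  0.0941  0.    ] rotvec [-0.0004 -0.1526 -0.0016]
shift cm [-52.2469   4.7515 -43.1316]
-1 toolz [ 0.9956 -0.0941  0.    ] rotvec [ 0.0024  2.989  -0.0006]
shift cm [-52.2469   4.7515 -43.1316]
```

carry_out([
  [1,-12,1,-10,0,-0.04,0],
  [1,-24,2,-20,0,-0.08,0],
  [1,-36,3,-30,0,-0.12,0],
  [1,-48,4,-39,0,-0.15,0],
  [1,-52.25,4.7,-43.1,0,-0.153,0],
  [1,-52.25,4.7,-43.1,0,-0.153,0],
  [1,-52.25,4.7,-43.1,0,-0.153,0],
  [1,-52.25,4.7,-43.1,0,-0.153,0],
  [1,-52.25,4.7,-43.1,0,-0.153,0],
  [1,-52.25,4.7,-43.1,0,-0.153,0],
  [1,-52.25,4.7,-43.1,0,-0.153,0],
  [1,-52.25,4.7,-43.1,0,-0.153,0],
  [1,-52.25,4.7,-43.1,0,-0.153,0],
  [1,-52.25,4.7,-43.1,0,-0.153,0],
  [1,-52.25,4.7,-43.1,0,-0.153,0],
  [1,-52.25,4.7,-43.1,0,-0.153,0],
  [1,-52.25,4.7,-43.1,0,-0.153,0],
])

```text
time: 1.85
position: [0.4418, -0.0049, 0.2003]
tool_rot: [-0.522, -0.476, 0.476, 0.523]
ft_force: [-0.3, -0.0, 0.4]
grip_width: 0.0874
```

Run:
```python
from h import *
np.set_printoptions(precision=4,suppress=True)
T=tool();print(T,robot.get_obs()['time'],robot.get_obs()['ft_force'],robot.get_obs()['joint_velocities'])
cv2.imwrite("pics/w1.png",robot.camera("wrist")[:,:,::-1])
print(proj("wrist",[(0.443,-0.0065,0.075)],T))
```

```text
[[ 0.0929 -0.0017 -0.9957  0.4418]
 [ 0.9957  0.0007  0.0929 -0.0049]
 [ 0.0006 -1.      0.0018  0.2003]
 [ 0.      0.      0.      1.    ]] 1.85 [-0.262  -0.0325  0.3553] [ 0.0145 -0.0079  0.0025 -0.0028 -0.0044 -0.0021]
[[274.8599 214.1117]]
```

View pics/w1.png

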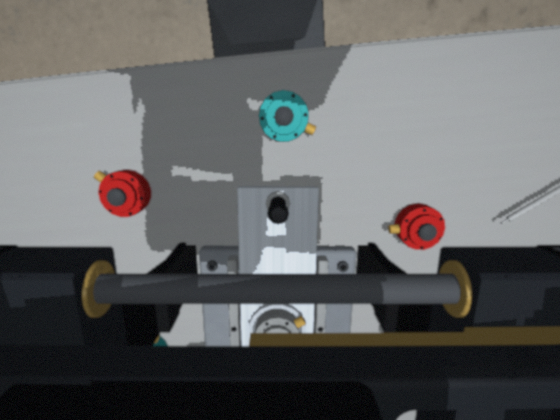

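Run:
```python
import cv2
w=cv2.imread("pics/w1.png")
cv2.imwrite("pics/w1c.png",cv2.resize(w[170:250,230:330],(800,640)[:2],interpolation=cv2.INTER_NEAREST)[:600])
```

```text
(no output)
```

View pics/w1c.png

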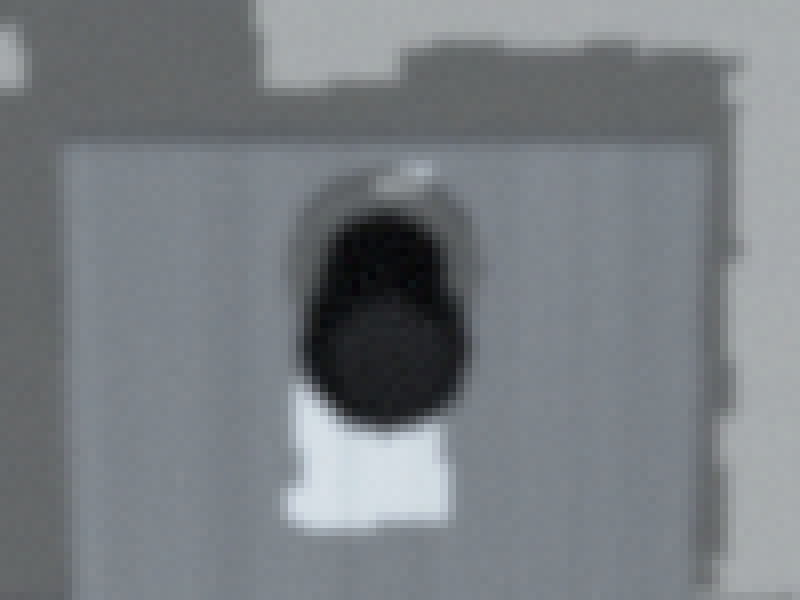

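Run:
```python
from h import *
np.set_printoptions(precision=4,suppress=True)
T=tool();p=onz("wrist",[(278,214.3),(238.3,187.5),(319.2,187.5)],.075,T);print(p, 100*T[:3,:3].T@(p[0]-T[:3,3]))
print(100*T[:3,:3].T@(np.array([.443,-.0065,.062])-T[:3,3]))
```

```text
[[ 0.4436 -0.0037  0.075 ]
 [ 0.4176 -0.0343  0.075 ]
 [ 0.4238  0.0324  0.075 ]] [ 0.1112 12.5476 -0.1776]
[-0.1774 13.8475 -0.1486]
```

carry_out([
  [1,0,4.5,-0.16,0,0,0],
  [1,0,9,-0.16,0,0,0],
  [0.8,0,13.4,-0.16,0,0,0],
  [0.5,0,13.4,-0.16,0,0,0],
  [0.35,0,13.4,-0.16,0,0,0],
  [0.35,0,13.4,-0.16,0,0,0],
], force=10)

```text
time: 2.5
position: [0.4457, -0.0058, 0.0688]
tool_rot: [0.524, 0.477, -0.476, -0.521]
ft_force: [0.2, -1.1, 0.7]
grip_width: 0.0627
```

Run:
```python
from h import *
np.set_printoptions(precision=4,suppress=True)
T=tool();print(T)
w=robot.camera("wrist")[:,:,::-1]
cv2.imwrite("pics/w2.png",cv2.resize(w[200:350,176:376],(800,600)))
```

```text
[[ 0.0925  0.0041 -0.9957  0.4457]
 [ 0.9957 -0.0011  0.0925 -0.0058]
 [-0.0007 -1.     -0.0042  0.0688]
 [ 0.      0.      0.      1.    ]]
```

View pics/w2.png

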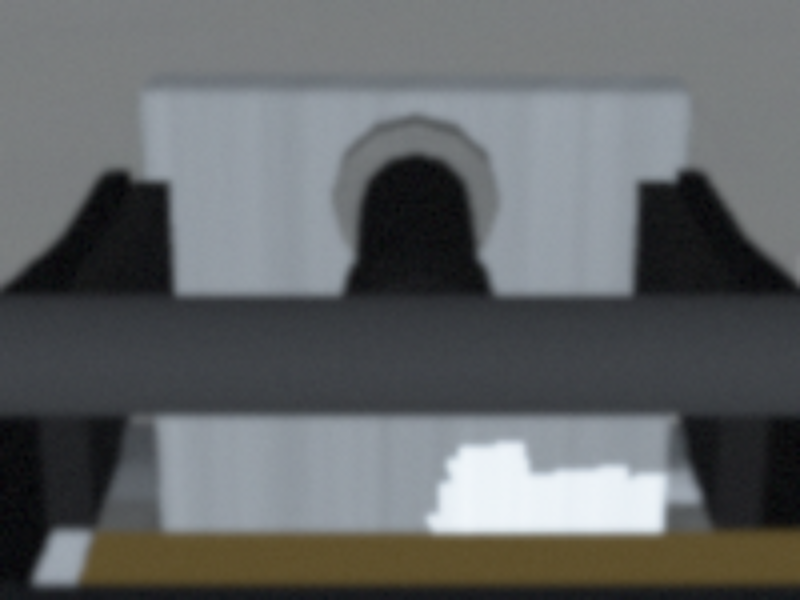

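carry_out([
  [0.3,0.1,0,0,0,0,0],
  [0.15,0.1,0,0,0,0,0],
  [0,0.1,0,0,0,0,0],
  [0,0.1,0,0,0,0,0],
  [0,0.1,0,0,0,0,0],
  [0,0.1,0,0,0,0,0],
  [0,0.1,0,0,0,0,0],
], force=15)

```text
time: 3.25
position: [0.4448, -0.0042, 0.0667]
tool_rot: [-0.523, -0.476, 0.475, 0.523]
ft_force: [2.0, 6.9, 4.2]
grip_width: 0.0164
```

carry_out([
  [0,0.1,0,0,0,0,0],
  [0,0.1,0,-0.1,0,0,0],
  [0,0.1,0,-0.25,0,0,0],
  [0,0.1,0,-0.5,0,0,0],
  [0,0.1,0,-0.8,0,0,0],
  [0,0.1,0,-1.15,0,0,0],
  [0,0.1,0,-1.5,0,0,0],
  [0,0.1,0,-1.85,0,0,0],
  [0,0.1,0,-2.2,0,0,0],
  [0,0.1,0,-2.55,0,0,0],
  [0,0.1,0,-2.9,0,0,0],
  [0,0.1,0,-3.25,0,0,0],
  [0,0.1,0,-3.6,0,0,0],
  [0,0.1,0,-3.95,0,0,0],
  [0,0.1,0,-4.3,0,0,0],
  [0,0.1,0,-4.6,0,0,0],
  [0,0.1,0,-4.85,0,0,0],
  [0,0.1,0,-5.05,0,0,0],
  [0,0.1,0,-5.2,0,0,0],
])

```text
time: 5.15
position: [0.495, -0.0089, 0.0667]
tool_rot: [-0.522, -0.475, 0.477, 0.524]
ft_force: [-3.2, -1.2, 7.2]
grip_width: 0.0161
```

carry_out([
  [0,0,0,-0.15,0,0,0],
  [0,0,0,-0.3,0,0,0],
  [0,0,0,-0.45,0,0,0],
  [0,0,0,-0.6,0,0,0],
  [0,0,0,-0.7,0,0,0],
])

```text
time: 5.65
position: [0.502, -0.0096, 0.0667]
tool_rot: [-0.522, -0.475, 0.477, 0.524]
ft_force: [-3.6, 0.0, 8.0]
grip_width: 0.0166
```

carry_out([
  [0,0,0,-0.1,0,0,0],
  [0,0,0,-0.15,0,0,0],
])

```text
time: 5.85
position: [0.5035, -0.0098, 0.0667]
tool_rot: [-0.522, -0.475, 0.477, 0.524]
ft_force: [-3.1, -0.5, 6.5]
grip_width: 0.016
```

carry_out([
  [0,0,0,-0.05,0,0,0],
  [0,0,0,-0.1,0,0,0],
])

```text
time: 6.05
position: [0.5044, -0.0098, 0.0667]
tool_rot: [-0.522, -0.475, 0.477, 0.524]
ft_force: [-2.8, -0.6, 7.2]
grip_width: 0.0166
```

carry_out([
  [0,0,0,-0.05,0,0,0],
  [0,0,0,-0.1,0,0,0],
])

```text
time: 6.25
position: [0.5046, -0.0098, 0.0667]
tool_rot: [-0.521, -0.475, 0.477, 0.524]
ft_force: [-4.7, -1.5, 8.5]
grip_width: 0.0161
```

carry_out([
  [0,0,0,-0.05,0,0,0],
  [0,0,0,-0.1,0,0,0],
])

```text
time: 6.45
position: [0.5046, -0.0098, 0.0666]
tool_rot: [-0.521, -0.474, 0.478, 0.525]
ft_force: [-6.8, -2.0, 9.9]
grip_width: 0.0165
```

carry_out([
  [0,0,0,0.15,0,0,0],
  [0.2,0,0,0.15,0,0,0],
  [0.4,0,0,0.15,0,0,0],
  [0.55,0,0,0.15,0,0,0],
  [0.55,0,0,0.15,0,0,0],
  [0.55,0,-3,0.15,0,0,0],
  [0.55,0,-7,0.15,0,0,0],
  [0.55,0,-12,0.15,0,0,0],
  [0.55,0,-17,0.15,0,0,0],
  [0.55,0,-20,0.15,0,0,0],
  [0.55,0,-21,0.15,0,0,0],
  [0.55,0,-21,0.15,0,0,0],
])

```text
time: 7.65
position: [0.5071, -0.01, 0.2777]
tool_rot: [0.524, 0.477, -0.475, -0.522]
ft_force: [0.3, -1.3, -0.4]
grip_width: 0.048
```

Run:
```python
from h import *
np.set_printoptions(precision=4,suppress=True)
T=tool();print(T,robot.get_obs()['ft_force'],robot.get_obs()['q'])
cv2.imwrite("pics/w3.png",robot.camera("wrist")[:,:,::-1])
s=robot.camera("scene")[:,:,::-1]
cv2.imwrite("pics/s3.png",cv2.resize(s[165:315,220:420],(800,600),interpolation=cv2.INTER_CUBIC))
t=robot.camera("top")[:,:,::-1]
cv2.imwrite("pics/t3.png",cv2.resize(t[135:285,190:340],(600,600),interpolation=cv2.INTER_CUBIC))
print(100*T[:3,:3].T@(np.array([.6895,-.039,.29])-T[:3,3]))
```

```text
[[ 0.0935  0.0032 -0.9956  0.5071]
 [ 0.9956 -0.0008  0.0935 -0.01  ]
 [-0.0005 -1.     -0.0033  0.2777]
 [ 0.      0.      0.      1.    ]] [ 0.2878 -1.2616 -0.4274] [-0.2403  0.3296  1.6889  0.      1.1197 -1.7174]
[ -1.184   -1.1727 -18.4321]
```

View pics/w3.png

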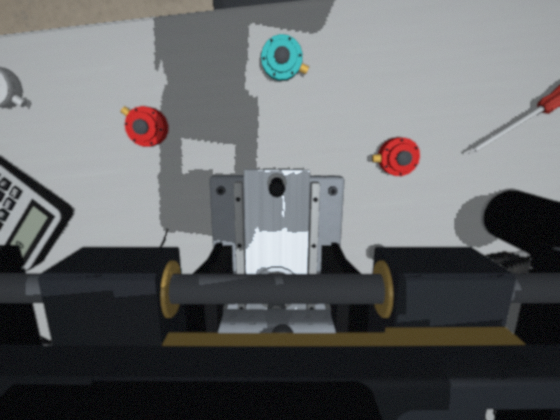

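View pics/s3.png

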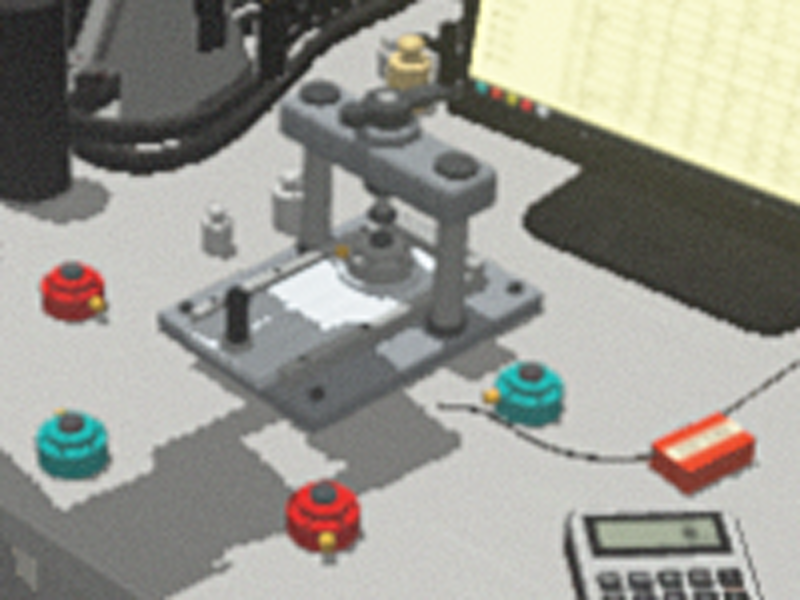

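View pics/t3.png

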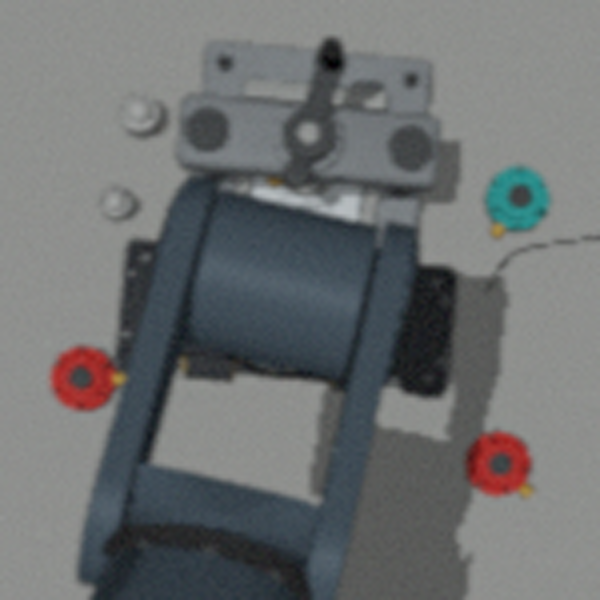

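carry_out([
  [0.55,-0.2,-1.2,-3,0,0,0],
  [0.55,-0.4,-1.2,-7,0,0,0],
  [0.55,-0.7,-1.2,-11,0,0,0],
  [0.55,-1,-1.2,-15,0,0,0],
  [0.55,-1.2,-1.2,-17.5,0,0,0],
  [0.55,-1.2,-1.2,-18.4,0,0,0],
  [0.55,-1.2,-1.2,-18.4,0,0,0],
  [0.55,-1.2,-1.2,-18.4,0,0,0],
])

```text
time: 8.6
position: [0.6868, -0.0386, 0.287]
tool_rot: [-0.522, -0.475, 0.477, 0.524]
ft_force: [-0.1, 0.3, 0.3]
grip_width: 0.0482
```

Run:
```python
from h import *
np.set_printoptions(precision=4,suppress=True)
T=tool();print(T,robot.get_obs()['ft_force'],robot.get_obs()['q'])
w=robot.camera("wrist")[:,:,::-1];cv2.imwrite("pics/w4.png",w)
cv2.imwrite("pics/w4c.png",cv2.resize(w[140:290,176:376],(800,600),interpolation=cv2.INTER_CUBIC))
print(proj("wrist",[(.6895,-.039,.223),(.642,-.0245,.175)],T))
```

```text
[[ 0.0935 -0.0041 -0.9956  0.6868]
 [ 0.9956  0.0009  0.0935 -0.0386]
 [ 0.0005 -1.      0.0042  0.287 ]
 [ 0.      0.      0.      1.    ]] [-0.0993  0.3335  0.2554] [-0.2182  0.5822  1.2116 -0.      1.3521 -1.6953]
[[276.5968 240.8579]
 [289.456  159.697 ]]
```

View pics/w4c.png

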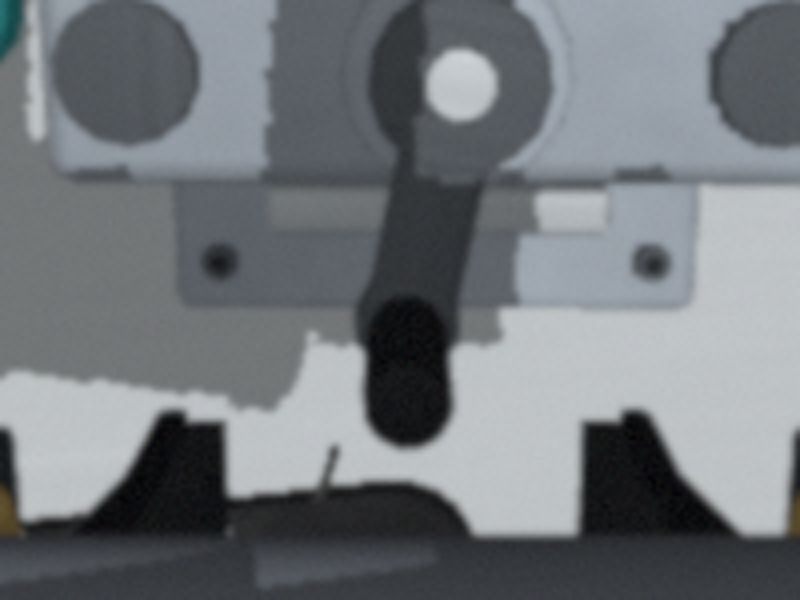

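Run:
```python
from h import *
np.set_printoptions(precision=4,suppress=True)
T=tool()
g=onz("wrist",[(277.7,240.3)],.223,T)[0]
for z in(.17,.18,.185):
    a=onz("wrist",[(290.9,160.6)],z,T)[0]; v=(g-a)[:2]; print(z,a,np.hypot(*v),np.degrees(np.arctan2(v[1],v[0])))
print(g,100*T[:3,:3].T@(g-T[:3,3]))
```

```text
0.17 [ 0.6435 -0.0232  0.17  ] 0.048371309957274795 -18.055991823549746
0.18 [ 0.6424 -0.0236  0.18  ] 0.049276358582134944 -17.26724668957441
0.185 [ 0.6419 -0.0238  0.185 ] 0.04973228897900078 -16.88367581355677
[ 0.6895 -0.0382  0.223 ] [ 0.0548  6.4655 -0.2819]
```

carry_out([
  [0.55,0,3,0,0,0,0],
  [0.55,0,3,0,0,0,0],
  [0.55,0,3,0,0,0,0],
])

```text
time: 8.95
position: [0.6873, -0.0387, 0.2585]
tool_rot: [-0.522, -0.476, 0.477, 0.523]
ft_force: [-0.1, -0.7, 1.0]
grip_width: 0.0482
```

carry_out([
  [0.55,0,2.5,-0.15,0,0,0],
  [0.55,0,4.7,-0.15,0,0,0],
  [0.55,0,4.7,-0.15,0,0,0],
  [0.4,0,4.7,-0.15,0,0,0],
  [0.4,0,4.7,-0.15,0,0,0],
], force=15)

```text
time: 9.45
position: [0.6911, -0.0394, 0.2138]
tool_rot: [0.524, 0.477, -0.475, -0.522]
ft_force: [0.1, -0.6, 0.1]
grip_width: 0.0394
```

Run:
```python
from h import *
w=robot.camera("wrist")[:,:,::-1]
cv2.imwrite("pics/w5c.png",cv2.resize(w[180:330,176:376],(800,600),interpolation=cv2.INTER_CUBIC))
```

```text
(no output)
```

View pics/w5c.png

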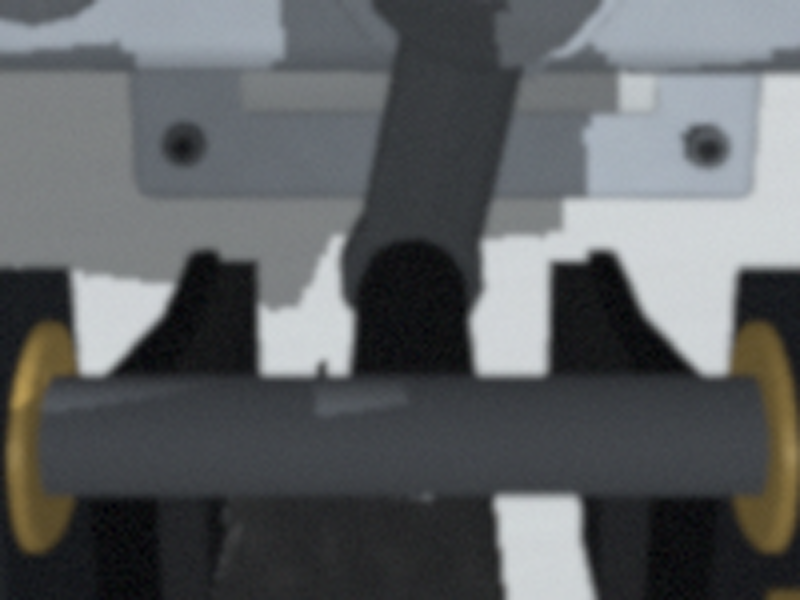

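carry_out([
  [0.2,0.1,0.1,0,0,0,0],
  [0,0.1,0.1,0,0,0,0],
  [0,0.1,0.1,0,0,0,0],
  [0,0.1,0.1,0,0,0,0],
  [0,0.1,0.1,0,0,0,0],
  [0,0.1,0.1,0,0,0,0],
], force=35)

```text
time: 10.1
position: [0.6902, -0.0381, 0.2108]
tool_rot: [0.523, 0.476, -0.476, -0.523]
ft_force: [0.2, 0.7, 1.2]
grip_width: 0.0149
```

Run:
```python
from h import *
np.set_printoptions(precision=4,suppress=True)
T=tool();o=robot.get_obs();print(T,o['ft_force'],o['moment'],o['grip_width'])
v=T[:2,3]-[.642,-.0238];print(np.hypot(*v),np.degrees(np.arctan2(v[1],v[0])))
```

```text
[[ 0.0937  0.0003 -0.9956  0.6902]
 [ 0.9956  0.0001  0.0937 -0.0381]
 [ 0.0001 -1.     -0.0002  0.2108]
 [ 0.      0.      0.      1.    ]] [0.1925 0.652  1.1595] [ 0.0996  0.0487 -0.0133] 0.014909368002262653
0.0502854398394418 -16.577563364100968
```

```bash
cat > gen.py <<'E'
import sys,numpy as np
c0,step,n=map(float,sys.argv[1:4]); R=5.0
c=np.radians(c0)
rows=[]
for i in range(1,int(n)+1):
    a=np.radians(c0+step*i)
    rows.append("[0, %.2f, 0, %.2f, 0, 0, 0]"%(-R*(np.sin(a)-np.sin(c)),-R*(np.cos(a)-np.cos(c))))
print("["+", ".join(rows)+"]", "end c",c0+step*n)
E
cat > st.py <<'E'
from h import *
o=robot.get_obs();p=o['position'];f=o['ft_force'];import sys
A=np.array([.6420,-.0238]) if len(sys.argv)<3 else np.array(list(map(float,sys.argv[1:3])))
v=p[:2]-A;c=-np.degrees(np.arctan2(v[1],v[0]))-5.4
u=v/np.hypot(*v);t=np.array([u[1],-u[0]])
print("t %.2f c %.1f R %.1f tang %.2f rad %.2f fz %.2f w %.1f"%(o['time'],c%360,1000*np.hypot(*v),f[:2]@t,f[:2]@u,f[2],o['grip_width']*1000))
E
python3 gen.py 11.4 5 16; python3 gen.py 91.4 6 20; python3 st.py
```

```text
[[0, -0.42, 0, 0.10, 0, 0, 0], [0, -0.84, 0, 0.25, 0, 0, 0], [0, -1.23, 0, 0.42, 0, 0, 0], [0, -1.62, 0, 0.63, 0, 0, 0], [0, -1.98, 0, 0.88, 0, 0, 0], [0, -2.32, 0, 1.15, 0, 0, 0], [0, -2.63, 0, 1.45, 0, 0, 0], [0, -2.92, 0, 1.78, 0, 0, 0], [0, -3.18, 0, 2.13, 0, 0, 0], [0, -3.40, 0, 2.51, 0, 0, 0], [0, -3.59, 0, 2.90, 0, 0, 0], [0, -3.75, 0, 3.31, 0, 0, 0], [0, -3.87, 0, 3.73, 0, 0, 0], [0, -3.96, 0, 4.15, 0, 0, 0], [0, -4.00, 0, 4.59, 0, 0, 0], [0, -4.01, 0, 5.02, 0, 0, 0]] end c 91.4
[[0, 0.04, 0, 0.52, 0, 0, 0], [0, 0.13, 0, 1.04, 0, 0, 0], [0, 0.28, 0, 1.54, 0, 0, 0], [0, 0.48, 0, 2.02, 0, 0, 0], [0, 0.73, 0, 2.48, 0, 0, 0], [0, 1.03, 0, 2.91, 0, 0, 0], [0, 1.37, 0, 3.31, 0, 0, 0], [0, 1.74, 0, 3.67, 0, 0, 0], [0, 2.16, 0, 3.99, 0, 0, 0], [0, 2.61, 0, 4.27, 0, 0, 0], [0, 3.08, 0, 4.49, 0, 0, 0], [0, 3.57, 0, 4.67, 0, 0, 0], [0, 4.08, 0, 4.79, 0, 0, 0], [0, 4.60, 0, 4.86, 0, 0, 0], [0, 5.12, 0, 4.88, 0, 0, 0], [0, 5.64, 0, 4.84, 0, 0, 0], [0, 6.16, 0, 4.74, 0, 0, 0], [0, 6.66, 0, 4.59, 0, 0, 0], [0, 7.14, 0, 4.39, 0, 0, 0], [0, 7.60, 0, 4.15, 0, 0, 0]] end c 211.4
t 10.10 c 11.2 R 50.3 tang -0.68 rad -0.00 fz 1.16 w 14.9
```

carry_out([
  [0,-0.21,0,0.05,0,0,0],
  [0,-0.6,0,0.16,0,0,0],
  [0,-1.05,0,0.34,0,0,0],
  [0,-1.62,0,0.63,0,0,0],
  [0,-1.98,0,0.88,0,0,0],
  [0,-2.32,0,1.15,0,0,0],
  [0,-2.63,0,1.45,0,0,0],
  [0,-2.92,0,1.78,0,0,0],
])

```text
time: 10.9
position: [0.6718, -0.0638, 0.2109]
tool_rot: [0.523, 0.478, -0.474, -0.522]
ft_force: [5.4, 5.7, -0.2]
grip_width: 0.015
```

```bash
python3 st.py; python3 gen.py 51.4 5 12
```

```text
t 10.90 c 47.9 R 49.9 tang -7.71 rad -1.32 fz -0.21 w 15.0
[[0, -0.26, 0, 0.35, 0, 0, 0], [0, -0.48, 0, 0.73, 0, 0, 0], [0, -0.67, 0, 1.12, 0, 0, 0], [0, -0.83, 0, 1.52, 0, 0, 0], [0, -0.95, 0, 1.94, 0, 0, 0], [0, -1.04, 0, 2.37, 0, 0, 0], [0, -1.08, 0, 2.81, 0, 0, 0], [0, -1.09, 0, 3.24, 0, 0, 0], [0, -1.06, 0, 3.68, 0, 0, 0], [0, -0.99, 0, 4.11, 0, 0, 0], [0, -0.89, 0, 4.53, 0, 0, 0], [0, -0.75, 0, 4.94, 0, 0, 0]] end c 111.4
```

Works: tangential −7.7 N (free friction), radius 49.9 mm.

carry_out([
  [0,-0.26,0,0.35,0,0,0],
  [0,-0.48,0,0.73,0,0,0],
  [0,-0.67,0,1.12,0,0,0],
  [0,-0.83,0,1.52,0,0,0],
  [0,-0.95,0,1.94,0,0,0],
  [0,-1.04,0,2.37,0,0,0],
  [0,-1.08,0,2.81,0,0,0],
  [0,-1.09,0,3.24,0,0,0],
  [0,-1.06,0,3.68,0,0,0],
  [0,-0.99,0,4.11,0,0,0],
  [0,-0.89,0,4.53,0,0,0],
  [0,-0.75,0,4.94,0,0,0],
])

```text
time: 12.1
position: [0.6233, -0.0696, 0.2109]
tool_rot: [0.526, 0.478, -0.474, -0.52]
ft_force: [7.8, -0.5, -3.3]
grip_width: 0.0153
```

```bash
python3 st.py; python3 gen.py 111.4 5 16
```

```text
t 12.10 c 106.8 R 49.5 tang -7.39 rad -2.46 fz -3.25 w 15.3
[[0, 0.18, 0, 0.40, 0, 0, 0], [0, 0.39, 0, 0.78, 0, 0, 0], [0, 0.63, 0, 1.14, 0, 0, 0], [0, 0.90, 0, 1.48, 0, 0, 0], [0, 1.21, 0, 1.80, 0, 0, 0], [0, 1.54, 0, 2.08, 0, 0, 0], [0, 1.89, 0, 2.34, 0, 0, 0], [0, 2.26, 0, 2.57, 0, 0, 0], [0, 2.65, 0, 2.76, 0, 0, 0], [0, 3.06, 0, 2.91, 0, 0, 0], [0, 3.48, 0, 3.04, 0, 0, 0], [0, 3.91, 0, 3.12, 0, 0, 0], [0, 4.34, 0, 3.17, 0, 0, 0], [0, 4.78, 0, 3.17, 0, 0, 0], [0, 5.21, 0, 3.14, 0, 0, 0], [0, 5.64, 0, 3.08, 0, 0, 0]] end c 191.4
```

carry_out([
  [0,0.18,0,0.4,0,0,0],
  [0,0.39,0,0.78,0,0,0],
  [0,0.63,0,1.14,0,0,0],
  [0,0.9,0,1.48,0,0,0],
  [0,1.21,0,1.8,0,0,0],
  [0,1.54,0,2.08,0,0,0],
  [0,1.89,0,2.34,0,0,0],
  [0,2.26,0,2.57,0,0,0],
  [0,2.65,0,2.76,0,0,0],
  [0,3.06,0,2.91,0,0,0],
  [0,3.48,0,3.04,0,0,0],
  [0,3.91,0,3.12,0,0,0],
  [0,4.34,0,3.17,0,0,0],
  [0,4.78,0,3.17,0,0,0],
  [0,5.21,0,3.14,0,0,0],
  [0,5.64,0,3.08,0,0,0],
])

```text
time: 13.7
position: [0.5937, -0.0123, 0.2108]
tool_rot: [0.524, 0.474, -0.478, -0.522]
ft_force: [-3.3, -6.8, 2.2]
grip_width: 0.0152
```

```bash
python3 st.py; python3 gen.py 191.4 5 4;python3 gen.py 211.4 5 4;python3 gen.py 231.4 5 4;python3 gen.py 251.4 5 4
```

```text
t 13.70 c 188.0 R 49.7 tang -7.37 rad 1.65 fz 2.18 w 15.2
[[0, 0.42, 0, -0.10, 0, 0, 0], [0, 0.84, 0, -0.25, 0, 0, 0], [0, 1.23, 0, -0.42, 0, 0, 0], [0, 1.62, 0, -0.63, 0, 0, 0]] end c 211.4
[[0, 0.36, 0, -0.24, 0, 0, 0], [0, 0.70, 0, -0.52, 0, 0, 0], [0, 1.02, 0, -0.82, 0, 0, 0], [0, 1.30, 0, -1.15, 0, 0, 0]] end c 231.4
[[0, 0.26, 0, -0.35, 0, 0, 0], [0, 0.48, 0, -0.73, 0, 0, 0], [0, 0.67, 0, -1.12, 0, 0, 0], [0, 0.83, 0, -1.52, 0, 0, 0]] end c 251.4
[[0, 0.12, 0, -0.42, 0, 0, 0], [0, 0.20, 0, -0.85, 0, 0, 0], [0, 0.25, 0, -1.28, 0, 0, 0], [0, 0.26, 0, -1.72, 0, 0, 0]] end c 271.4
```

carry_out([
  [0,0.42,0,-0.1,0,0,0],
  [0,0.84,0,-0.25,0,0,0],
  [0,1.23,0,-0.42,0,0,0],
  [0,1.62,0,-0.63,0,0,0],
])

```text
time: 14.1
position: [0.6004, 0.0038, 0.2107]
tool_rot: [0.523, 0.474, -0.478, -0.523]
ft_force: [-4.8, -5.8, 4.4]
grip_width: 0.0147
```

```bash
python3 st.py
```

```text
t 14.10 c 208.2 R 49.9 tang -7.47 rad 0.80 fz 4.45 w 14.7
```

carry_out([
  [0,0.36,0,-0.24,0,0,0],
  [0,0.7,0,-0.52,0,0,0],
  [0,1.02,0,-0.82,0,0,0],
  [0,1.3,0,-1.15,0,0,0],
])

```text
time: 14.5
position: [0.6122, 0.0164, 0.2107]
tool_rot: [-0.522, -0.474, 0.479, 0.524]
ft_force: [-6.2, -3.7, 5.7]
grip_width: 0.0149
```

```bash
python3 st.py
```

```text
t 14.50 c 228.0 R 50.1 tang -7.21 rad 0.68 fz 5.71 w 14.9
```

carry_out([
  [0,0.26,0,-0.35,0,0,0],
  [0,0.48,0,-0.73,0,0,0],
  [0,0.67,0,-1.12,0,0,0],
  [0,0.83,0,-1.52,0,0,0],
])

```text
time: 14.9
position: [0.6275, 0.0244, 0.2107]
tool_rot: [-0.521, -0.474, 0.479, 0.524]
ft_force: [-7.6, -0.9, 7.7]
grip_width: 0.0153
```

```bash
python3 st.py
```

```text
t 14.90 c 247.8 R 50.3 tang -7.57 rad 1.37 fz 7.67 w 15.3
```

carry_out([
  [0,0.12,0,-0.42,0,0,0],
  [0,0.2,0,-0.85,0,0,0],
  [0,0.25,0,-1.28,0,0,0],
  [0,0.26,0,-1.72,0,0,0],
])

```text
time: 15.3
position: [0.6448, 0.0265, 0.2107]
tool_rot: [-0.521, -0.474, 0.478, 0.525]
ft_force: [-7.4, 2.2, 6.7]
grip_width: 0.0148
```

```bash
python3 st.py; for c in 271.4 281.4 291.4 301.4 311.4 321.4 331.4 341.4; do python3 gen.py $c 3.3333 3; done
```

```text
t 15.30 c 267.8 R 50.4 tang -7.49 rad 1.78 fz 6.68 w 14.8
[[0, -0.02, 0, -0.29, 0, 0, 0], [0, -0.05, 0, -0.58, 0, 0, 0], [0, -0.10, 0, -0.87, 0, 0, 0]] end c 281.3999
[[0, -0.07, 0, -0.28, 0, 0, 0], [0, -0.15, 0, -0.56, 0, 0, 0], [0, -0.25, 0, -0.84, 0, 0, 0]] end c 291.3999
[[0, -0.11, 0, -0.27, 0, 0, 0], [0, -0.24, 0, -0.53, 0, 0, 0], [0, -0.39, 0, -0.78, 0, 0, 0]] end c 301.3999
[[0, -0.16, 0, -0.24, 0, 0, 0], [0, -0.33, 0, -0.48, 0, 0, 0], [0, -0.52, 0, -0.70, 0, 0, 0]] end c 311.3999
[[0, -0.20, 0, -0.21, 0, 0, 0], [0, -0.41, 0, -0.41, 0, 0, 0], [0, -0.63, 0, -0.60, 0, 0, 0]] end c 321.3999
[[0, -0.23, 0, -0.17, 0, 0, 0], [0, -0.47, 0, -0.34, 0, 0, 0], [0, -0.73, 0, -0.48, 0, 0, 0]] end c 331.3999
[[0, -0.26, 0, -0.13, 0, 0, 0], [0, -0.53, 0, -0.25, 0, 0, 0], [0, -0.80, 0, -0.35, 0, 0, 0]] end c 341.3999
[[0, -0.28, 0, -0.08, 0, 0, 0], [0, -0.56, 0, -0.15, 0, 0, 0], [0, -0.85, 0, -0.20, 0, 0, 0]] end c 351.3999
```

carry_out([
  [0,-0.02,0,-0.29,0,0,0],
  [0,-0.05,0,-0.58,0,0,0],
  [0,-0.1,0,-0.87,0,0,0],
])

```text
time: 15.6
position: [0.6536, 0.0253, 0.2107]
tool_rot: [-0.52, -0.475, 0.477, 0.525]
ft_force: [-6.3, 3.6, 6.1]
grip_width: 0.0156
```

```bash
python3 st.py
```

```text
t 15.60 c 277.9 R 50.5 tang -6.93 rad 2.08 fz 6.06 w 15.6
```

carry_out([
  [0,-0.07,0,-0.28,0,0,0],
  [0,-0.15,0,-0.56,0,0,0],
  [0,-0.25,0,-0.84,0,0,0],
])

```text
time: 15.9
position: [0.662, 0.0226, 0.2107]
tool_rot: [-0.52, -0.475, 0.477, 0.525]
ft_force: [-6.0, 4.9, 6.1]
grip_width: 0.0153
```

```bash
python3 st.py;python3 - <<'E'
from h import *
s=robot.camera("scene")[:,:,::-1]
cv2.imwrite("pics/s6.png",cv2.resize(s[200:260,280:350],(700,600),interpolation=cv2.INTER_CUBIC))
E
```

```text
t 15.90 c 287.9 R 50.5 tang -7.41 rad 2.13 fz 6.07 w 15.3
```

View pics/s6.png

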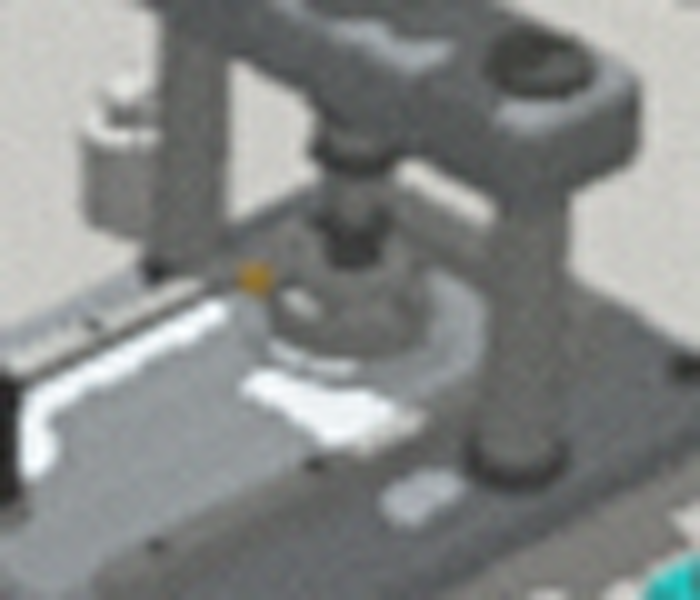

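carry_out([
  [0,-0.11,0,-0.27,0,0,0],
  [0,-0.24,0,-0.53,0,0,0],
  [0,-0.39,0,-0.78,0,0,0],
])

```text
time: 16.25
position: [0.6698, 0.0184, 0.2107]
tool_rot: [-0.52, -0.476, 0.477, 0.525]
ft_force: [-5.1, 5.3, 5.1]
grip_width: 0.0153
```

```bash
python3 st.py
```

```text
t 16.25 c 298.0 R 50.6 tang -7.17 rad 1.58 fz 5.09 w 15.3
```

carry_out([
  [0,-0.16,0,-0.24,0,0,0],
  [0,-0.33,0,-0.48,0,0,0],
  [0,-0.52,0,-0.7,0,0,0],
])

```text
time: 16.55
position: [0.6768, 0.0129, 0.2108]
tool_rot: [-0.521, -0.476, 0.476, 0.525]
ft_force: [-2.8, 6.4, 5.1]
grip_width: 0.0153
```

```bash
python3 st.py
```

```text
t 16.55 c 308.1 R 50.6 tang -6.50 rad 2.73 fz 5.12 w 15.3
```

carry_out([
  [0,-0.2,0,-0.21,0,0,0],
  [0,-0.41,0,-0.41,0,0,0],
  [0,-0.63,0,-0.6,0,0,0],
])

```text
time: 16.85
position: [0.6826, 0.0063, 0.2107]
tool_rot: [-0.521, -0.476, 0.476, 0.525]
ft_force: [-3.1, 6.7, 5.0]
grip_width: 0.0153
```

```bash
python3 st.py
```

```text
t 16.85 c 318.1 R 50.6 tang -7.28 rad 1.48 fz 5.03 w 15.3
```

carry_out([
  [0,-0.23,0,-0.17,0,0,0],
  [0,-0.47,0,-0.34,0,0,0],
  [0,-0.73,0,-0.48,0,0,0],
])

```text
time: 17.15
position: [0.6872, -0.0013, 0.2108]
tool_rot: [-0.521, -0.477, 0.475, 0.525]
ft_force: [-0.8, 7.1, 3.5]
grip_width: 0.0153
```

```bash
python3 st.py
```

```text
t 17.15 c 328.2 R 50.5 tang -6.71 rad 2.41 fz 3.47 w 15.3
```

carry_out([
  [0,-0.26,0,-0.13,0,0,0],
  [0,-0.53,0,-0.25,0,0,0],
  [0,-0.8,0,-0.35,0,0,0],
])

```text
time: 17.45
position: [0.6904, -0.0094, 0.2108]
tool_rot: [-0.521, -0.477, 0.475, 0.525]
ft_force: [-1.2, 9.0, 2.5]
grip_width: 0.0149
```

```bash
python3 st.py;  for c in 341.4 346.4 351.4 356.4 361.4 366.4 371.4 376.4 381.4 386.4 391.4 396.4 401.4 406.4 411.4 416.4 421.4 426.4 431.4; do echo $c; python3 gen.py $c 2.5 2; done
```

```text
t 17.45 c 338.0 R 50.5 tang -8.98 rad 1.47 fz 2.52 w 14.9
341.4
[[0, -0.21, 0, -0.07, 0, 0, 0], [0, -0.42, 0, -0.12, 0, 0, 0]] end c 346.4
346.4
[[0, -0.21, 0, -0.05, 0, 0, 0], [0, -0.43, 0, -0.08, 0, 0, 0]] end c 351.4
351.4
[[0, -0.22, 0, -0.03, 0, 0, 0], [0, -0.43, 0, -0.05, 0, 0, 0]] end c 356.4
356.4
[[0, -0.22, 0, -0.01, 0, 0, 0], [0, -0.44, 0, -0.01, 0, 0, 0]] end c 361.4
361.4
[[0, -0.22, 0, 0.01, 0, 0, 0], [0, -0.44, 0, 0.03, 0, 0, 0]] end c 366.4
366.4
[[0, -0.22, 0, 0.03, 0, 0, 0], [0, -0.43, 0, 0.07, 0, 0, 0]] end c 371.4
371.4
[[0, -0.21, 0, 0.05, 0, 0, 0], [0, -0.42, 0, 0.10, 0, 0, 0]] end c 376.4
376.4
[[0, -0.21, 0, 0.07, 0, 0, 0], [0, -0.41, 0, 0.14, 0, 0, 0]] end c 381.4
381.4
[[0, -0.20, 0, 0.08, 0, 0, 0], [0, -0.40, 0, 0.18, 0, 0, 0]] end c 386.4
386.4
[[0, -0.19, 0, 0.10, 0, 0, 0], [0, -0.38, 0, 0.21, 0, 0, 0]] end c 391.4
391.4
[[0, -0.18, 0, 0.12, 0, 0, 0], [0, -0.36, 0, 0.24, 0, 0, 0]] end c 396.4
396.4
[[0, -0.17, 0, 0.13, 0, 0, 0], [0, -0.34, 0, 0.27, 0, 0, 0]] end c 401.4
401.4
[[0, -0.16, 0, 0.15, 0, 0, 0], [0, -0.31, 0, 0.30, 0, 0, 0]] end c 406.4
406.4
[[0, -0.15, 0, 0.16, 0, 0, 0], [0, -0.29, 0, 0.33, 0, 0, 0]] end c 411.4
411.4
[[0, -0.13, 0, 0.17, 0, 0, 0], [0, -0.26, 0, 0.35, 0, 0, 0]] end c 416.4
416.4
[[0, -0.12, 0, 0.18, 0, 0, 0], [0, -0.23, 0, 0.37, 0, 0, 0]] end c 421.4
421.4
[[0, -0.10, 0, 0.19, 0, 0, 0], [0, -0.19, 0, 0.39, 0, 0, 0]] end c 426.4
426.4
[[0, -0.08, 0, 0.20, 0, 0, 0], [0, -0.16, 0, 0.41, 0, 0, 0]] end c 431.4
431.4
[[0, -0.07, 0, 0.21, 0, 0, 0], [0, -0.12, 0, 0.42, 0, 0, 0]] end c 436.4
```

Force rose to 9.0 N at c=338; continue in 5° steps to confirm.

carry_out([
  [0,-0.21,0,-0.07,0,0,0],
  [0,-0.42,0,-0.12,0,0,0],
])

```text
time: 17.65
position: [0.6913, -0.0131, 0.2108]
tool_rot: [-0.521, -0.478, 0.475, 0.525]
ft_force: [-0.7, 9.2, 2.4]
grip_width: 0.0151
```

```bash
python3 st.py
```

```text
t 17.65 c 342.4 R 50.5 tang -9.12 rad 1.23 fz 2.36 w 15.1
```

carry_out([
  [0,-0.21,0,-0.05,0,0,0],
  [0,-0.43,0,-0.08,0,0,0],
])

```text
time: 17.85
position: [0.6919, -0.0169, 0.2108]
tool_rot: [-0.521, -0.478, 0.474, 0.525]
ft_force: [1.1, 11.8, 2.5]
grip_width: 0.015
```

```bash
python3 st.py
```

```text
t 17.85 c 346.7 R 50.4 tang -11.56 rad 2.70 fz 2.48 w 15.0
```

carry_out([
  [0,-0.22,0,-0.03,0,0,0],
  [0,-0.43,0,-0.05,0,0,0],
])

```text
time: 18.05
position: [0.6923, -0.0207, 0.2108]
tool_rot: [-0.521, -0.478, 0.474, 0.525]
ft_force: [0.5, 11.6, 2.6]
grip_width: 0.0148
```

```bash
python3 st.py
```

```text
t 18.05 c 351.1 R 50.4 tang -11.54 rad 1.20 fz 2.65 w 14.8
```

carry_out([
  [0,-0.22,0,-0.01,0,0,0],
  [0,-0.44,0,-0.01,0,0,0],
])

```text
time: 18.25
position: [0.6923, -0.025, 0.2108]
tool_rot: [-0.521, -0.479, 0.474, 0.525]
ft_force: [2.0, 11.2, 1.9]
grip_width: 0.0152
```

```bash
python3 st.py
```

```text
t 18.25 c 355.9 R 50.3 tang -11.21 rad 1.72 fz 1.87 w 15.2
```

carry_out([
  [0,-0.22,0,0.01,0,0,0],
  [0,-0.44,0,0.03,0,0,0],
])

```text
time: 18.45
position: [0.692, -0.0294, 0.2108]
tool_rot: [-0.521, -0.479, 0.473, 0.524]
ft_force: [2.4, 12.3, 1.5]
grip_width: 0.0153
```

```bash
python3 st.py
```

```text
t 18.45 c 1.0 R 50.3 tang -12.47 rad 1.07 fz 1.48 w 15.3
```

carry_out([
  [0,-0.22,0,0.03,0,0,0],
  [0,-0.43,0,0.07,0,0,0],
])

```text
time: 18.65
position: [0.6913, -0.0337, 0.2108]
tool_rot: [-0.521, -0.479, 0.473, 0.524]
ft_force: [2.7, 10.8, 0.2]
grip_width: 0.0153
```

```bash
python3 st.py
```

```text
t 18.65 c 6.0 R 50.3 tang -11.14 rad 0.49 fz 0.20 w 15.3
```

```bash
python3 gen.py 371.4 4.5 10
```

```text
[[0, -0.38, 0, 0.09, 0, 0, 0], [0, -0.75, 0, 0.21, 0, 0, 0], [0, -1.12, 0, 0.37, 0, 0, 0], [0, -1.47, 0, 0.55, 0, 0, 0], [0, -1.80, 0, 0.75, 0, 0, 0], [0, -2.12, 0, 0.98, 0, 0, 0], [0, -2.42, 0, 1.24, 0, 0, 0], [0, -2.69, 0, 1.52, 0, 0, 0], [0, -2.95, 0, 1.82, 0, 0, 0], [0, -3.18, 0, 2.13, 0, 0, 0]] end c 416.4
```

carry_out([
  [0,-0.38,0,0.09,0,0,0],
  [0,-0.75,0,0.21,0,0,0],
  [0,-1.12,0,0.37,0,0,0],
  [0,-1.47,0,0.55,0,0,0],
  [0,-1.8,0,0.75,0,0,0],
  [0,-2.12,0,0.98,0,0,0],
  [0,-2.42,0,1.24,0,0,0],
  [0,-2.69,0,1.52,0,0,0],
  [0,-2.95,0,1.82,0,0,0],
  [0,-3.18,0,2.13,0,0,0],
  [0,-3.18,0,2.13,0,0,0],
  [0,-3.18,0,2.13,0,0,0],
])

```text
time: 19.85
position: [0.6694, -0.0655, 0.2109]
tool_rot: [0.524, 0.479, -0.472, -0.522]
ft_force: [8.1, 7.1, -1.8]
grip_width: 0.0151
```

```bash
python3 st.py;python3 gen.py 416.4 2 5
```

```text
t 19.85 c 51.2 R 49.9 tang -10.71 rad -1.45 fz -1.84 w 15.1
[[0, -0.09, 0, 0.15, 0, 0, 0], [0, -0.18, 0, 0.30, 0, 0, 0], [0, -0.27, 0, 0.45, 0, 0, 0], [0, -0.34, 0, 0.61, 0, 0, 0], [0, -0.42, 0, 0.77, 0, 0, 0]] end c 426.4
```

carry_out([
  [0,-0.09,0,0.15,0,0,0],
  [0,-0.18,0,0.3,0,0,0],
  [0,-0.27,0,0.45,0,0,0],
  [0,-0.34,0,0.61,0,0,0],
  [0,-0.42,0,0.77,0,0,0],
  [0,-0.42,0,0.77,0,0,0],
  [0,-0.42,0,0.77,0,0,0],
])

```text
time: 20.55
position: [0.6623, -0.0693, 0.2109]
tool_rot: [0.525, 0.48, -0.472, -0.521]
ft_force: [9.9, 6.6, -2.9]
grip_width: 0.0152
```

```bash
python3 st.py
```

```text
t 20.55 c 60.5 R 49.8 tang -11.76 rad -2.01 fz -2.89 w 15.2
```

carry_out([
  [0,0.1,0,-0.2,0,0,0],
  [0,0.2,0,-0.38,0,0,0],
  [0,0.2,0,-0.38,0,0,0],
])

```text
time: 20.85
position: [0.6627, -0.0692, 0.2108]
tool_rot: [0.523, 0.477, -0.475, -0.523]
ft_force: [2.6, 3.8, 2.1]
grip_width: 0.0152
```

```bash
python3 st.py
```

```text
t 20.85 c 60.1 R 49.8 tang -3.95 rad -2.38 fz 2.05 w 15.2
```

carry_out([
  [0,0.07,0,-0.12,0,0,0],
  [0,0.07,0,-0.12,0,0,0],
  [0.2,0.07,0,-0.12,0,0,0],
  [0.4,0.07,0,-0.12,0,0,0],
  [0.5,0.07,0,-0.12,0,0,0],
  [0.5,0.07,0,-0.12,0,0,0],
  [0.5,0.07,-2,-0.12,0,0,0],
  [0.5,0.07,-5,-0.12,0,0,0],
  [0.5,0.07,-8,-0.12,0,0,0],
  [0.5,0.07,-8,-0.12,0,0,0],
  [0.5,0.07,-8,-0.12,0,0,0],
])

```text
time: 21.95
position: [0.6631, -0.0698, 0.291]
tool_rot: [0.523, 0.476, -0.476, -0.523]
ft_force: [-0.2, -0.2, -1.0]
grip_width: 0.0435
```

Run:
```python
from h import *
T=tool();print(robot.get_obs()['ft_force'],T[:3,3])
w=robot.camera("wrist")[:,:,::-1]
cv2.imwrite("pics/w7c.png",cv2.resize(w[140:290,176:376],(800,600),interpolation=cv2.INTER_CUBIC))
```

```text
[-0.20779248 -0.22267436 -0.96704207] [ 0.66308336 -0.06981626  0.29099323]
```

View pics/w7c.png

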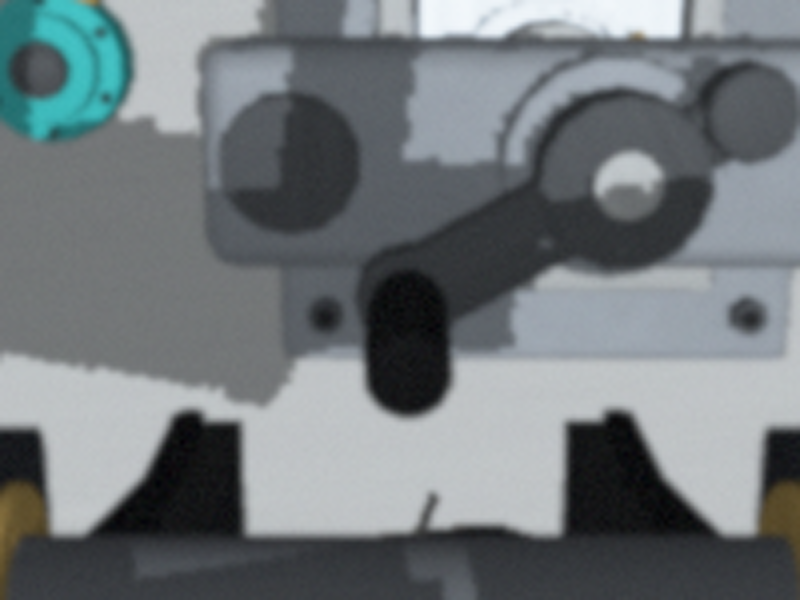

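Run:
```python
from h import *
np.set_printoptions(precision=4,suppress=True)
T=tool()
f=lambda a:np.array(a)/4+[175.6,139.6]
g=onz("wrist",[f((408,372))],.223,T)[0]
for z in(.18,.185):
    a=onz("wrist",[f((628,186))],z,T)[0]; v=(g-a)[:2]; print(a,g,np.hypot(*v),-np.degrees(np.arctan2(v[1],v[0]))-5.4)
```

```text
[ 0.641  -0.0239  0.18  ] [ 0.6605 -0.0689  0.223 ] 0.049003987019109976 61.27597761133844
[ 0.64   -0.0247  0.185 ] [ 0.6605 -0.0689  0.223 ] 0.048679664213879086 59.82129783395528
```

carry_out([
  [0.5,0,-1,2,0,0,0],
  [0.5,0,-1,6,0,0,0],
  [0.5,0,-1,11,0,0,0],
  [0.5,0,-1,16,0,0,0],
  [0.5,0,-1,20,0,0,0],
  [0.5,0,-1,22,0,0,0],
  [0.5,0,-1,22,0,0,0],
  [0.5,0,-1,22,0,0,0],
])

```text
time: 22.8
position: [0.4442, -0.0489, 0.3]
tool_rot: [-0.523, -0.476, 0.476, 0.523]
ft_force: [1.0, 0.3, 0.2]
grip_width: 0.0435
```

Run:
```python
from h import *
s=robot.camera("scene")[:,:,::-1]
cv2.imwrite("pics/s8.png",cv2.resize(s[165:315,220:420],(800,600),interpolation=cv2.INTER_CUBIC))
t=robot.camera("top")[:,:,::-1]
cv2.imwrite("pics/t8.png",cv2.resize(t[135:285,190:340],(600,600),interpolation=cv2.INTER_CUBIC))
print(robot.get_obs()['time'],robot.get_obs()['ft_force'])
```

```text
22.9 [ 0.77491097  0.35670559 -0.63240001]
```

View pics/s8.png

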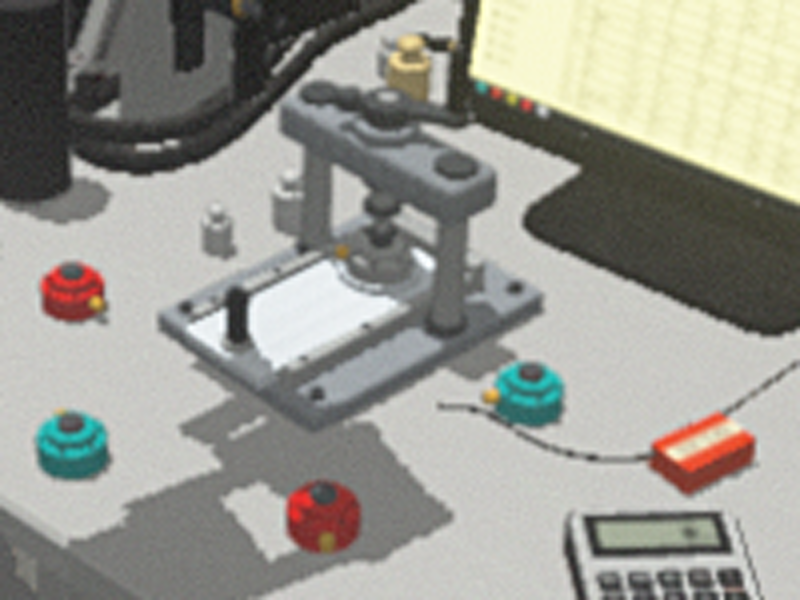

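View pics/t8.png

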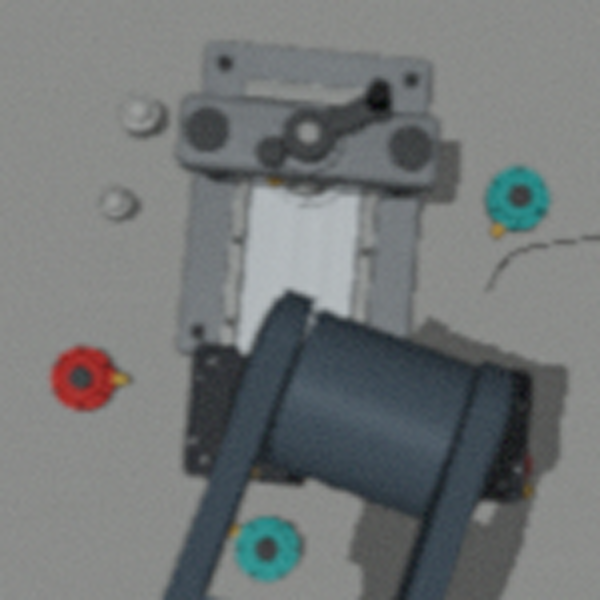

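The tray is home, with the cell upright under the screw and the nose on its button (scene crop about (381,235)). The crank rests at about 60° (plus one turn), and nothing else has moved. Handing in.

Run:
```python
from rig import robot
print(robot.hand_in())
```

```text
the job is handed in; nothing more can be done
None
```

The press is wound down on the load cell as asked, and the job was handed in at about 23 s of the 72 s allowed, with the gripper clear of everything.

- **Tray:** I held the grip post and slid the tray in slowly. It stopped at the rear stop after about 60 mm, with no more than about 7 N of push.
- **Crank:** I wound it clockwise from about 11°. The grip force stayed near 7 N, then climbed to about 11.5 N between 328° and 347°. I took contact to be at 329–333°.
- **Quarter turn:** I stopped at 420°, which is about 87–91° past contact, with about 11.8 N at the grip. I eased the load off before letting go.
- **Last checks:** After release, the wrist camera put the crank at 60–61° (plus one full turn), which agrees with the arm's own reading of 60.1°. The final pictures show the tray home, the cell upright under the nose, and the weights and look-alikes that are in view where they started. The tumbler, staples box and calculator are only partly in the final picture and the screwdriver is out of it, but the arm never worked near them.

**Uncertainties:**
- Contact was judged from the force rise, where noise of about 0.6 N leaves an uncertainty of a few degrees.
- The cameras were too coarse to confirm contact on their own.
- The final grip force was slightly below the 13 N expected a quarter turn on.

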